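Unstack the lamp parts onto their layout boards

ROBOT

A 7-joint arm with a two-finger parallel gripper is mounted at the origin on the work surface. World frame = base frame: x ahead of the robot, y to its left, z up, the work surface at z = 0. Lengths are in m, angles in rad, forces in N, time in s.
With the tool pointing down it reaches from about 0.35 to 0.9 m from the base axis. Payload 19.9 kg.
Tool frame: the origin (TCP) lies at the centre of the arm's flange, where the gripper is bolted on; the fingertips stand env.tips_ahead ahead of it and the grasp point (between the pads) lies 180 mm ahead of it (env.tips_ahead is the distance from the TCP to the fingertips, in m); x points along the fingers, z is the direction in which the jaws open and shut, and the axes are right-handed (so a half turn about x gives the same grasp; the last joint's range is limited). The gripper opens to 94 mm and grips with 3 to 60 N. Pads are 16 mm wide; open, the fingers measure 119 mm over their backs; the gripper's body (75 mm by 177 mm) begins 78 mm behind the grasp point.
Start: joints at [1.141, 0.417, -0.01, 1.614, 0.005, 1.111, -0.053], TCP at [0.236, -0.579, 0.405] pointing down, gripper open.
Joint ranges: [-2.81, 2.81], [-0.39, 2.02], [-1.27, 1.25], [0.06, 2.57], [-1.19, 4.33], [0.19, 2], [-2.82, 2.82]. Speed limits (rad/s): [1.89, 1.89, 2.39, 2.39, 3.01, 3.01, 3.01].

INTERFACE

Orientations are given as a rotation vector (axis times angle).
In Python, from plant import env, viewer, job gives the robot as it stands.
- The arm moves only by the tool carry_out, never from a script. Its argument "plan" is one flat list of numbers, 5 for each row, row after row: the opening, from 0 (shut) to 1 (fully open), then the shift along the tool's x, y, z in m, then the turn about the tool's x in degrees. In form: [hand, dx, dy, dz, turn, hand, dx, dy, dz, turn, ...]. A call has 1 to 20 rows; each row is the pose to reach, as a shift and turn from the pose commanded when the call began, along the tool's axes at that moment; what a row does not reach only later rows make up. A row lasts 1/12 s, in which the tool goes at most 41.7 mm and 7.16 degrees, less where a joint would pass 70% of its speed; a pose out of reach is approached as far as the arm can. A call with a gripper value outside its range is refused whole. The fingers move at their own pace and stop on an object; "force" is the grip in N (left out, the last holds). Time passes only in rows, so rows that repeat a pose let the fingers close. It gives the time, the measured TCP pose, the force and the opening at its end, in the units of the state.
- env.state(): the state, without advancing time (a new reading comes with each control period).
- viewer.get_image(name): name is "scene" or "top"; returns the picture (480x640x3 uint8, red, green, blue); there is no depth.
- viewer.camera_model(name): a dict with "fx", "fy", "cx", "cy" (pixels), "k1" (the pictures are not rectified: a ray, as slopes to the right and down, at radius r is drawn at 1 + k1 r^2 times it, then the intrinsics apply), "extrinsics" (4x4, takes a point from camera to world coordinates). Camera axes: x right, y up, looking along -z (the intrinsics and any distortion apply to the point x, -y, -z); pixel columns grow to the right and rows downward; lengths in m; the calibration is good to about 2 mm. A picture is of the moment at which its call begins. camera_model takes no time and is no camera call.
- job.job_done(): hands the job in, once; it reports no verdict.
Trained networks look in the newest picture that a camera, given by its name, has taken for a name from the list of things; names that differ only in an ending like _2 or _b are one class to them, and where a whole thing is asked for, a point or a joint stands for the part that bears it (a point fixed in the world has none). Each returns a list of dicts, best first, with "p" (0 to 1); they miss things now and then, are a little off and sometimes report something else, mostly with a low value. They report only what shows in the picture. A call takes as long as a camera call. They do not tell look-alikes from the thing itself.
- viewer.recognise(camera, thing): "xy" ([column, row] as shares, 0 to 1, of the picture: columns of its width, rows of its height, amid what is visible of it).
The state is a dict: "time": time; "joint_pos": joint angles; "qvel": joint speeds; "tau": joint torques, N m; "tcp_pos": TCP position; "eef_rot": TCP orientation; "ft_force": force on the tool from outside, world axes, zero at the start; "torque": the same for the moment, N m; "grip_width": finger opening in m.
Only numpy, scipy, OpenCV 4.12 (cv2) and the standard library are available. Lean on these libraries where they do the work, as an engineer would, in place of code of your own. Each camera call takes 0.05 s, during which the arm holds its last target.

TASK

Take the stack of four sanded lamp parts apart from the top down, one part at a time, and set each on the board whose dark silhouette has its shape: upright as it stood in the stack, centred in the silhouette and turned to match it. Set the parts down gently, never dropping or toppling one, let go of them all, and leave the glue bottle and the brush jar where they stand.

Things in the scene. Friction and masses are not known exactly. Their poses are not given: they have to be found in the camera images.
- cap_center (a point): Small square cap, top of the stack: beech block 28 x 28 mm, 36 mm high, with a dark 10 mm dot on its top. Point: its centre, half-way up. x and y are square to its sides, z up (same after a quarter turn). 14 to 28 g. It stands loose on the spacer.
- spacer_center (a point): Hexagonal spacer, second from the top: beech hexagon 42 mm across flats (48 mm over corners), 36 mm high. Point: its centre, half-way up. x is square to a pair of flats (other pairs at 60 degrees to it), z up. It stands loose on the collar.
- collar_center (a point): Round collar, third from the top: beech cylinder 52 mm in diameter, 36 mm high. Point: its centre, half-way up; z up; its yaw has no meaning. It stands loose on the foot.
- foot_center (a point): Oblong foot, bottom of the stack, standing loose on the bench: beech block 60 mm along its x, 110 mm along its y, 36 mm high. Point: its centre, half-way up, z up. 110 to 220 g. The stack is 144 mm high; its parts lie within about 3 mm of centred on one another, each turned by a little of its own.
- cap_place (a point): Point at the centre of the dark silhouette, on the upper face of a fixed pale plywood board 92 x 92 mm, 10 mm thick, lying on the bench (so 10 mm above the bench). The flat silhouette (no rim, no recess) is the small square, 42 x 42 mm, that is 7 mm larger all round than the cap. x and y are square to its sides, z up.
- spacer_place (a point): Point at the centre of the dark silhouette, on the upper face of a fixed pale plywood board 92 x 92 mm, 10 mm thick, lying on the bench (so 10 mm above the bench). The flat silhouette (no rim, no recess) is a hexagon 56 mm across flats, 7 mm larger all round than the spacer. x is square to a pair of flats, z up.
- collar_place (a point): Point at the centre of the dark silhouette, on the upper face of a fixed pale plywood board 92 x 92 mm, 10 mm thick, lying on the bench (so 10 mm above the bench). The flat silhouette (no rim, no recess) is a circle 66 mm in diameter, 7 mm larger all round than the collar. z up.
- foot_place (a point): Point at the centre of the dark silhouette, on the upper face of a fixed pale plywood board 100 (x) x 150 (y) mm, 10 mm thick, lying on the bench (so 10 mm above the bench). The flat silhouette (no rim, no recess) is an oblong 74 mm along x and 124 mm along y, 7 mm larger all round than the foot. z up.
- glue_center (a point): Pale glue bottle with an orange cap, 48 mm in diameter, 130 mm high, standing on the bench; point half-way up. To be left alone.
- jar_center (a point): Terracotta jar, 68 mm in diameter and 80 mm high, with three brushes that stand out to about 195 mm above the bench; point on its axis 40 mm above the bench. To be left alone.
Mind the look-alikes: they are no part of the job. What is shaped like the part that bears collar_center but orange or turquoise is not meant.

How it is judged:
On the way, in this order (a step that is already met when the one before it is completed fails the run):
1. the small square cap is set down on its board and let go (horizontal distance between cap_center and cap_place below 0.012 m and z of cap_center in the frame of cap_place between 0.014 and 0.022 m and angle between cap_center's own z axis and vertical below 0.1 rad and (angle between the x axis of cap_center and the x axis of cap_place, either way round below 0.25 rad or angle between the x axis of cap_center and the x axis of cap_place, either way round above 1.3208 rad) and contact force between the fingers and cap below 0.05 N), for 0.2 s.
2. the hexagonal spacer is set down on its board and let go (horizontal distance between spacer_center and spacer_place below 0.012 m and z of spacer_center in the frame of spacer_place between 0.014 and 0.022 m and angle between spacer_center's own z axis and vertical below 0.1 rad and (angle between the x axis of spacer_center and the x axis of spacer_place, either way round below 0.25 rad or angle between the x axis of spacer_center and the x axis of spacer_place, either way round between 0.7972 and 1.2972 rad) and contact force between the fingers and spacer below 0.05 N), for 0.2 s.
3. the round collar is set down on its board and let go (horizontal distance between collar_center and collar_place below 0.012 m and z of collar_center in the frame of collar_place between 0.014 and 0.022 m and angle between collar_center's own z axis and vertical below 0.1 rad and contact force between the fingers and collar below 0.05 N), for 0.2 s.
4. the oblong foot is set down on its board and let go (horizontal distance between foot_center and foot_place below 0.012 m and z of foot_center in the frame of foot_place between 0.014 and 0.022 m and angle between foot_center's own z axis and vertical below 0.1 rad and angle between the x axis of foot_center and the x axis of foot_place, either way round below 0.25 rad and contact force between the fingers and foot below 0.05 N), for 0.2 s.
At the end, for the whole second after the job is handed in: Placed in the order cap, spacer, collar, foot: each part upright (0.1 rad) on its own board, centre within 12 mm of the silhouette's, turned to match it within 0.25 rad (any equivalent turn; the round one as it likes), all released and at rest (all of step 1 and all of step 2 and all of step 3 and all of step 4 and linear speed of each of cap, spacer, collar, foot below 0.02 m/s and angular speed of each of cap, spacer, collar, foot below 0.2 rad/s); the robot touches nothing.
It fails at once if a part is dropped (falls free by more than about 25 mm) ((linear speed of cap above 0.7 m/s and contact force between the fingers and cap below 0.05 N) or (linear speed of spacer above 0.7 m/s and contact force between the fingers and spacer below 0.05 N) or (linear speed of collar above 0.7 m/s and contact force between the fingers and collar below 0.05 N) or (linear speed of foot above 0.7 m/s and contact force between the fingers and foot below 0.05 N)).
It fails at once if a part is toppled (angle between any of cap_center, spacer_center, collar_center, foot_center's own z axis and vertical above 0.6 rad).
It fails at once if the glue bottle is pushed by more than 25 mm or tipped (distance of glue_center from where it was at the start of the episode above 0.025 m or angle between glue_center's own z axis and vertical above 0.3 rad).
It fails at once if the brush jar is pushed by more than 25 mm or tipped (distance of jar_center from where it was at the start of the episode above 0.025 m or angle between jar_center's own z axis and vertical above 0.3 rad).
It also fails if it takes over 144 s, if anything falls off the work surface, if the arm or the gripper's body presses on something with over 40 N, if the wrist force passes 120 N, or if a joint passes its speed limit or range.

## Working session

There is one attempt and no reset: what is moved stays moved. The work goes in short steps, Python scripts to look and compute and a tool call to move; the robot and the scene stay as the last step left them, time stands still between calls to the robot, and variables do not carry over. Pictures are saved under pics/ and viewed, and the job is handed in when it is done.

Besides the shell and the picture viewer there is one more tool, called after "Emit:" as name(argument=value, ...) on one line, values as JSON. carry_out: Moves the arm, as the interface text tells. Its arguments: {"type":"object","properties":{"plan":{"type":"array"},"force":{"type":"number"}},"required":["plan"]}

```bash
ls; mkdir -p pics; python3 - <<'E'
from plant import env,viewer,job
import cv2,numpy as np
s=env.state()
for k,v in s.items(): print(k,np.round(v,4))
print(env.tips_ahead)
for n in ("scene","top"):
    im=viewer.get_image(n); cv2.imwrite(f"pics/{n}0.png",im[:,:,::-1])
    print(n,viewer.camera_model(n))
    for t in "cap_center spacer_center collar_center foot_center cap_place spacer_place collar_place foot_place glue_center jar_center".split():
        print(t,[(round(d['p'],2),np.round(np.array(d['xy'])*[640,480],1).tolist()) for d in viewer.recognise(n,t)][:4])
E
```

```text
pics
time 0.0
joint_pos [ 1.1415  0.4179 -0.0103  1.6142  0.0047  1.1107 -0.053 ]
qvel [-0.0006 -0.0002 -0.0014  0.002  -0.0006 -0.0012  0.0001]
tau [ 2.00000e-04 -8.51269e+01  6.38400e-01 -4.25992e+01 -4.89000e-02
  1.87000e-02  1.00000e-04]
tcp_pos [ 0.2363 -0.5785  0.404 ]
eef_rot [ 0.9196  1.3691 -0.9187]
ft_force [ 0.3205 -0.1005  0.    ]
torque [-0.0007 -0.0249  0.0222]
grip_width 0.0942
0.1992
scene {'fx': 571.0404905811245, 'fy': 571.0404905811245, 'cx': 314.9750592724529, 'cy': 241.17952791515012, 'k1': -0.074646061234327, 'extrinsics': array([[ 0.86719308, -0.39172132,  0.30745825,  0.90860612],
       [ 0.49776084,  0.69985433, -0.5122871 , -0.6201974 ],
       [-0.01450221,  0.5972925 ,  0.80189236,  0.95165054],
       [ 0.        ,  0.        ,  0.        ,  1.        ]])}
cap_center [(0.96, [293.6, 308.7])]
spacer_center [(0.6, [293.1, 322.8])]
collar_center [(0.83, [337.8, 285.9]), (0.73, [248.4, 388.2]), (0.59, [342.0, 361.0]), (0.52, [291.0, 337.1])]
foot_center [(0.85, [293.0, 341.4])]
cap_place [(0.87, [213.7, 285.8]), (0.2, [293.2, 343.0])]
spacer_place [(0.93, [
[... 323 characters left out ...]
trinsics': array([[-0.01715175,  0.98328871, -0.1812433 ,  0.37368473],
       [-0.99982354, -0.01825616, -0.00442693, -0.07783973],
       [-0.00766176,  0.18113539,  0.98342832,  1.19095114],
       [ 0.        ,  0.        ,  0.        ,  1.        ]])}
cap_center [(0.69, [407.1, 214.9])]
spacer_center [(0.77, [395.9, 221.0])]
collar_center [(0.84, [451.8, 227.6]), (0.73, [392.4, 224.6]), (0.72, [334.9, 217.2]), (0.68, [394.7, 176.7])]
foot_center []
cap_place [(0.7, [391.2, 315.3])]
spacer_place [(0.89, [180.8, 222.1]), (0.74, [391.1, 226.8])]
collar_place [(0.94, [168.7, 326.1])]
foot_place [(0.74, [277.0, 273.1])]
glue_center [(0.69, [282.9, 172.6])]
jar_center [(0.82, [508.2, 272.2])]
```

View pics/scene0.png

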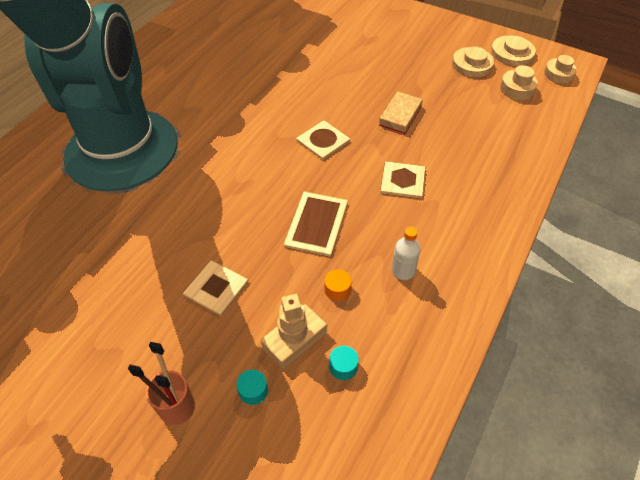

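View pics/top0.png

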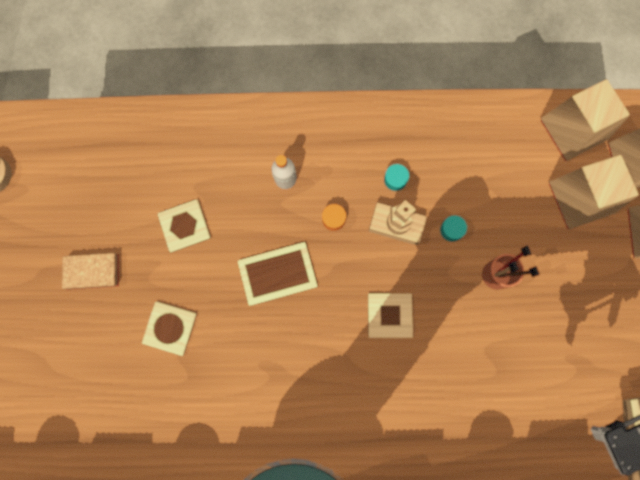

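```bash
cat > h.py <<'E'
import cv2,numpy as np
from plant import env,viewer,job
def proj(n,P):
    m=viewer.camera_model(n);T=np.linalg.inv(m['extrinsics']);P=np.asarray(P,float)
    c=P@T[:3,:3].T+T[:3,3]; a=c[...,0]/-c[...,2]; b=-c[...,1]/-c[...,2]
    s=1+m['k1']*(a*a+b*b)
    return np.stack([m['fx']*a*s+m['cx'],m['fy']*b*s+m['cy']],-1)
def world(n,uv,z):
    m=viewer.camera_model(n);K=np.array([[m['fx'],0,m['cx']],[0,m['fy'],m['cy']],[0,0,1]])
    u=cv2.undistortPoints(np.asarray(uv,float).reshape(-1,1,2),K,np.array([m['k1'],0,0,0.])).reshape(-1,2)
    d=np.c_[u[:,0],-u[:,1],-np.ones(len(u))]@m['extrinsics'][:3,:3].T
    o=m['extrinsics'][:3,3]
    return o+d*((z-o[2])/d[:,2])[:,None]
def ortho(n,im,cx,cy,z,half,N):
    # columns: -y (right), rows: -x (down) ; like top view
    r=np.linspace(-half,half,N); X,Y=np.meshgrid(cx-r,cy-r,indexing='ij')
    p=proj(n,np.stack([X,Y,np.full_like(X,z)],-1)).astype(np.float32)
    return cv2.remap(im,p[...,0],p[...,1],cv2.INTER_CUBIC)
E
python3 - <<'E'
from h import *
ims={n:cv2.imread(f"pics/{n}0.png") for n in("top","scene")}
c=dict(cap=(391,316,14),hex=(183,225,16),col=(168,327,20),foot=(277,274,40))
ctr={}
for k,(u,v,r) in c.items():
    w=world("top",[(u,v)],.01)[0]
    for n in ("top","scene"):
        o=ortho(n,ims[n],w[0],w[1],.01,.09,361)
        g=cv2.cvtColor(o,cv2.COLOR_BGR2GRAY)
        cv2.imwrite(f"pics/o_{k}_{n}.png",o)
        # local threshold between silhouette & board
        a=g[170:190,170:190].mean()
        # board level
        mask=(g<a+ (30 if k!='cap' else 25)).astype(np.uint8)
        nn,l,st,ce=cv2.connectedComponentsWithStats(mask,connectivity=4)
        b=l[180,180]; m=(l==b).astype(np.uint8)
        ct=max(cv2.findContours(m,cv2.RETR_EXTERNAL,cv2.CHAIN_APPROX_NONE)[0],key=cv2.contourArea)
        (x,y),(ww,hh),an=cv2.minAreaRect(ct)
        print(k,n,a.round(),"center",w[0]-(y-180)*.0005,w[1]-(x-180)*.0005,"size mm",ww/2,hh/2,"ang",an,'cent',w[0]-(ce[b][1]-180)*.0005,w[1]-(ce[b][0]-180)*.0005)
rows=[np.hstack([cv2.imread(f"pics/o_{k}_{n}.png")[::2,::2] for k in c]) for n in("top","scene")]
cv2.imwrite("pics/boards.png",np.vstack(rows))
# stack
w=world("top",[(406,210)],.144)[0];print("cap top approx",w)
rr=[]
for n in("top","scene"):
    rr.append(np.hstack([cv2.resize(ortho(n,ims[n],w[0],w[1],z,.07,281),(260,260)) for z in(.144,.108,.072)]))
cv2.imwrite("pics/stack.png",np.vstack(rr))
E
```

```text
cap top 61.0 center 0.432643552493966 -0.2069230498001396 size mm 36.99999237060547 37.49999237060547 ang -0.0 cent 0.4325200062281258 -0.20687804607501978
cap scene 57.0 center 0.430393537235177 -0.20792306505892866 size mm 40.0 40.0 ang 90.0 cent 0.4304984529208276 -0.20776851526573745
hex top 91.0 center 0.6333449159750849 0.23322133715454466 size mm 50.841373443603516 57.25463104248047 ang 10.713123321533203 cent 0.6333958321322923 0.23328057767865693
hex scene 93.0 center 0.631637167561999 0.23291327746216184 size mm 53.63256072998047 60.08141326904297 ang 71.1139144897461 cent 0.631542354546515 0.23263786886120338
col top 92.0 center 0.41265698205476253 0.2584898064417753 size mm 60.5 60.0 ang 90.0 cent 0.4127372230812928 0.25841992608803854
col scene 91.0 center 0.41065698205476253 0.2579898064417753 size mm 62.5 62.0 ang 90.0 cent 0.4105290238370377 0.2578452414017884
foot top 92.0 center 0.5253775335171417 0.029792988846683636 size mm 69.23185729980469 119.36389923095703 ang 75.30268096923828 cent 0.525333246188369 0.029860295872810576
foot scene 93.0 center 0.5232946477749542 0.029236294815921916 size mm 71.782958984375 121.40906524658203 ang 75.40342712402344 cent 0.5233201698058051 0.029161158044108727
cap top approx [ 0.6250964  -0.23050447  0.144     ]
```

View pics/boards.png

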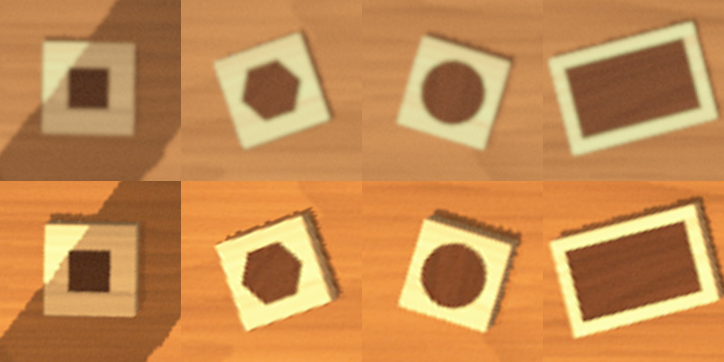

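View pics/stack.png

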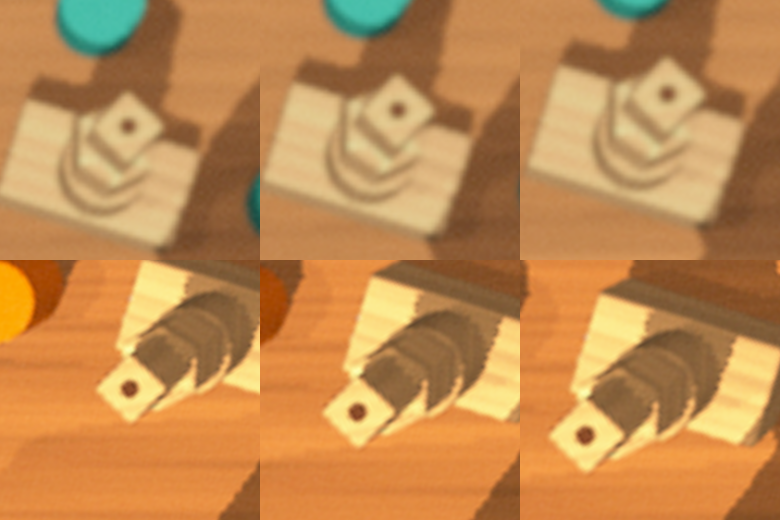

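```bash
cat >> h.py <<'E'
from scipy.spatial.transform import Rotation as R
def ngon(kind):
    if kind=='cap': c=np.array([(1,1),(-1,1),(-1,-1),(1,-1)])*.014
    if kind=='capS': c=np.array([(1,1),(-1,1),(-1,-1),(1,-1)])*.021
    if kind=='foot': c=np.array([(.030,.055),(-.030,.055),(-.030,-.055),(.030,-.055)])
    if kind=='footS': c=np.array([(.037,.062),(-.037,.062),(-.037,-.062),(.037,-.062)])
    if kind in('hex','hexS'):
        r=(.021 if kind=='hex' else .028)/np.cos(np.pi/6); a=np.arange(6)*np.pi/3+np.pi/6; c=np.c_[np.cos(a),np.sin(a)]*r
    if kind in('col','colS'):
        r=.026 if kind=='col' else .033; a=np.arange(40)*np.pi/20; c=np.c_[np.cos(a),np.sin(a)]*r
    return c
def outline(kind,x,y,yaw,k=12,off=0):
    c=ngon(kind); d=np.roll(c,-1,0)-c; L=np.linalg.norm(d,axis=1,keepdims=True)
    nrm=np.c_[d[:,1],-d[:,0]]/L
    t=(np.arange(k)+.5)/k
    p=(c[:,None]+t[None,:,None]*d[:,None]+off*nrm[:,None]).reshape(-1,2)
    cs,sn=np.cos(yaw),np.sin(yaw)
    return p@np.array([[cs,sn],[-sn,cs]])+[x,y]
def samp(n,im,p,z):
    q=proj(n,np.c_[p,np.full(len(p),z)]).astype(np.float32)
    return cv2.remap(im,q[None,:,0],q[None,:,1],cv2.INTER_LINEAR)[0].astype(float)
def fit(kind,ims,x0,y0,z,yaws,dark=False,rng=.012,cams=('top','scene')):
    """max inside-outside contrast on outline; returns per camera and joint"""
    res={}
    from scipy.optimize import minimize
    def sc(v,cs):
        s=0
        for n in cs:
            k=3 if kind.startswith('col') else 12
            i=samp(n,ims[n],outline(kind,*v,k,-.002),z);o=samp(n,ims[n],outline(kind,*v,k,.002),z)
            d=np.linalg.norm(i-o,axis=1)
            sg=np.sign((i-o).sum(1))*(-1 if dark else 1)
            s+=np.clip(d*sg,-20,60).mean()
        return -s
    for cs in [(c,) for c in cams]+([cams] if len(cams)>1 else []):
        best=min(((sc((x,y,a),cs),x,y,a) for x in x0+np.arange(-rng,rng+.001,.003) for y in y0+np.arange(-rng,rng+.001,.003) for a in yaws))
        r=minimize(sc,best[1:],args=(cs,),method='Nelder-Mead',options=dict(initial_simplex=np.array(best[1:])+np.array([[0,0,0],[.002,0,0],[0,.002,0],[0,0,.08]])))
        res['+'.join(cs)]=(r.x[0],r.x[1],np.degrees(r.x[2]),-r.fun)
    return res
def show(name,ims,items,cx,cy,half=.07):
    out=[]
    for n in('top','scene'):
        im=ims[n].copy(); q=proj(n,[cx,cy,.05]); u,v=q.astype(int)
        s=6; w=66; u=min(max(u,w),640-w); v=min(max(v,w),480-w)
        cr=cv2.resize(im[v-w:v+w,u-w:u+w],None,fx=s//2,fy=s//2,interpolation=cv2.INTER_CUBIC)
        for kind,x,y,yaw,z in items:
            o=outline(kind,x,y,yaw,1,0); c=ngon(kind)
            cs,sn=np.cos(yaw),np.sin(yaw); c=c@np.array([[cs,sn],[-sn,cs]])+[x,y]
            p=proj(n,np.c_[c,np.full(len(c),z)]); p=((p-[u-w,v-w]+.5)*3-.5)
            cv2.polylines(cr,[np.round(p*8).astype(np.int32)],True,(0,0,255),1,cv2.LINE_AA,3)
        out.append(cr)
    cv2.imwrite(name,np.hstack(out))
def axes():
    s=env.state(); M=R.from_rotvec(s['eef_rot']).as_matrix(); return s,M
def goto(x,y,z,jawyaw=None):
    """needed shift in tool axes for TCP target; turn so jaw axis at jawyaw (world rad, mod pi)"""
    s,M=axes(); d=M.T@(np.array([x,y,z])-s['tcp_pos'])
    print('tcp',np.round(s['tcp_pos'],4),'tilt',np.round(M[:,0],4),'jaw yaw',round(np.degrees(np.arctan2(M[1,2],M[0,2])),1),'j7',round(s['joint_pos'][6],2),'t',round(s['time'],1))
    print('shift',np.round(d,4))
    if jawyaw is not None:
        cur=np.degrees(np.arctan2(M[1,2],M[0,2])); print('turn options',[round(-(np.degrees(jawyaw)-cur)+k*180,1) for k in(-2,-1,0,1,2)])
E
python3 - <<'E'
from h import *
ims={n:cv2.imread(f"pics/{n}0.png") for n in("top","scene")}
f=fit('cap',ims,.625,-.2305,.144,np.radians(np.arange(0,90,6)));print(f)
for k,x,y,ya in (('capS',.4315,-.2074,np.radians(np.arange(-20,21,5))),('hexS',.6325,.233,np.radians(np.arange(0,60,5))),('colS',.4116,.2582,[0]),('footS',.5243,.0295,np.radians(np.arange(-30,31,5)))):
    print(k,fit(k,ims,x,y,.01,ya,True,.006))
j=f['top+scene']; show('pics/capfit.png',ims,[('cap',j[0],j[1],np.radians(j[2]),.144)],j[0],j[1])
for u,v in ((508,280),): print('jar',world('top',[(u,v)],.04))
for u,v in ((334,216),(397,176),(455,228)): print('drum',world('top',[(u,v)],.036))
s,M=axes();print(M.round(3))
goto(j[0],j[1],.45,np.radians(j[2]))
E
```

```text
Traceback (most recent call last):
  File "h.py", line 54, in fit
    best=min(((sc((x,y,a),cs),x,y,a) for x in x0+np.arange(-rng,rng+.001,.003) for y in y0+np.arange(-rng,rng+.001,.003) for a in yaws))
  File "h.py", line 54, in <genexpr>
    best=min(((sc((x,y,a),cs),x,y,a) for x in x0+np.arange(-rng,rng+.001,.003) for y in y0+np.arange(-rng,rng+.001,.003) for a in yaws))
               ~~^^^^^^^^^^^^
  File "h.py", line 48, in sc
    i=samp(n,ims[n],outline(kind,*v,k,-.002),z);o=samp(n,ims[n],outline(kind,*v,k,.002),z)
  File "h.py", line 38, in samp
    q=proj(n,np.c_[p,np.full(len(p),z)]).astype(np.float32)
      ~~~~^^^^^^^^^^^^^^^^^^^^^^^^^^^^^^
  File "h.py", line 4, in proj
    m=viewer.camera_model(n);T=np.linalg.inv(m['extrinsics']);P=np.asarray(P,float)
ValueError: time passes only in moves, steps and waits
```

```bash
sed -i 's/viewer.camera_model(n)/cam(n)/; ' h.py; sed -i '2a import functools\n@functools.lru_cache(None)\ndef cam(n): return viewer.camera_model(n)' h.py
cat > m1.py <<'E'
from h import *
ims={n:cv2.imread(f"pics/{n}0.png") for n in("top","scene")}
f=fit('cap',ims,.625,-.2305,.144,np.radians(np.arange(0,90,6)));print({k:np.round(v,4) for k,v in f.items()})
for k,x,y,ya in (('capS',.4315,-.2074,np.radians(np.arange(-20,21,5))),('hexS',.6325,.233,np.radians(np.arange(0,60,5))),('colS',.4116,.2582,[0]),('footS',.5243,.0295,np.radians(np.arange(-30,31,5)))):
    print(k,{k:np.round(v,4) for k,v in fit(k,ims,x,y,.01,ya,True,.006).items()})
j=f['top+scene']; show('pics/capfit.png',ims,[('cap',j[0],j[1],np.radians(j[2]),.144)],j[0],j[1])
for u,v in ((508,280),): print('jar',world('top',[(u,v)],.04))
for u,v in ((334,216),(397,176),(455,228)): print('drum',world('top',[(u,v)],.036))
s,M=axes();print(M.round(3))
goto(j[0],j[1],.45,np.radians(j[2]))
E
python3 m1.py
```

```text
{'top': array([ 0.6277, -0.2292, 42.6847, 51.197 ]), 'scene': array([ 0.6255, -0.2305, 45.147 , 57.4053]), 'top+scene': array([  0.6267,  -0.2304,  48.9465, 103.2655])}
capS {'top': array([ 0.4326, -0.2067, -1.1319, 60.    ]), 'scene': array([ 0.4315, -0.2074,  0.    , 60.    ]), 'top+scene': array([  0.4325,  -0.2069,  -0.8236, 119.8565])}
hexS {'top': array([ 0.6325,  0.233 , 20.    , 60.    ]), 'scene': array([ 0.6295,  0.233 , 20.    , 60.    ]), 'top+scene': array([  0.6325,   0.233 ,  20.    , 120.    ])}
colS {'top': array([ 0.4116,  0.2582,  0.    , 60.    ]), 'scene': array([ 0.4086,  0.2582,  0.    , 60.    ]), 'top+scene': array([  0.4116,   0.2582,   0.    , 120.    ])}
footS {'top': array([5.243e-01, 2.950e-02, 1.500e+01, 6.000e+01]), 'scene': array([5.213e-01, 2.950e-02, 1.500e+01, 6.000e+01]), 'top+scene': array([5.243e-01, 2.950e-02, 1.500e+01, 1.200e+02])}
jar [[ 0.49772223 -0.45107612  0.04      ]]
drum [[ 0.6408204  -0.09374363  0.036     ]]
drum [[ 0.72613393 -0.23034394  0.036     ]]
drum [[ 0.61030261 -0.34795981  0.036     ]]
[[-0.     0.926  0.378]
 [ 0.     0.378 -0.926]
 [-1.    -0.    -0.   ]]
tcp [ 0.2364 -0.5786  0.4046] tilt [-0.  0. -1.] jaw yaw -67.8 j7 -0.05 t 1.1
shift [-0.0454  0.493  -0.1747]
turn options [np.float64(-476.7), np.float64(-296.7), np.float64(-116.7), np.float64(63.3), np.float64(243.3)]
```

```bash
true
```

```text
(no output)
```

View pics/capfit.png

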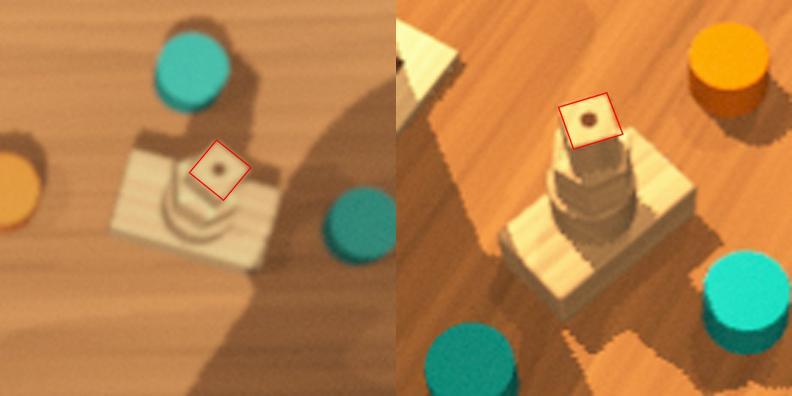

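```bash
sed -i 's/np.clip(d\*sg,-20,60)/np.clip(d*sg,-20,250)/' h.py; python3 m1.py
```

```text
{'top': array([ 0.6274, -0.2292, 42.5907, 69.32  ]), 'scene': array([  0.6258,  -0.2304,  47.2882, 102.4075]), 'top+scene': array([  0.6263,  -0.2301,  46.495 , 164.5502])}
capS {'top': array([ 0.4324, -0.2069, -1.7176, 96.9544]), 'scene': array([  0.4304,  -0.2075,  -0.9431, 161.7549]), 'top+scene': array([ 4.308000e-01, -2.075000e-01, -9.368000e-01,  2.465929e+02])}
hexS {'top': array([  0.6335,   0.2333,  19.0879, 106.3537]), 'scene': array([  0.6314,   0.2323,  20.0766, 188.3894]), 'top+scene': array([6.317000e-01, 2.325000e-01, 1.964300e+01, 2.826426e+02])}
colS {'top': array([  0.413 ,   0.2585,  -0.4518, 108.3791]), 'scene': array([  0.4107,   0.2575,   6.7151, 175.2348]), 'top+scene': array([4.112000e-01, 2.577000e-01, 6.946900e+00, 2.720051e+02])}
footS {'top': array([5.252000e-01, 2.970000e-02, 1.457270e+01, 1.177239e+02]), 'scene': array([5.234000e-01, 2.920000e-02, 1.439320e+01, 1.903435e+02]), 'top+scene': array([5.238000e-01, 2.930000e-02, 1.441530e+01, 2.975209e+02])}
jar [[ 0.49772223 -0.45107612  0.04      ]]
drum [[ 0.6408204  -0.09374363  0.036     ]]
drum [[ 0.72613393 -0.23034394  0.036     ]]
drum [[ 0.61030261 -0.34795981  0.036     ]]
[[-0.     0.926  0.378]
 [ 0.     0.378 -0.926]
 [-1.    -0.    -0.   ]]
tcp [ 0.2364 -0.5786  0.4046] tilt [-0.  0. -1.] jaw yaw -67.8 j7 -0.05 t 1.1
shift [-0.0454  0.4927 -0.1751]
turn options [np.float64(-474.3), np.float64(-294.3), np.float64(-114.3), np.float64(65.7), np.float64(245.7)]
```

Emit:
carry_out(plan=[1,-0.045,0,0,0,1,-0.045,0,0,0,1,-0.045,0.493,-0.175,-27,1,-0.045,0.493,-0.175,-27,1,-0.045,0.493,-0.175,-27,1,-0.045,0.493,-0.175,-27,1,-0.045,0.493,-0.175,-27,1,-0.045,0.493,-0.175,-27,1,-0.045,0.493,-0.175,-27,1,-0.045,0.493,-0.175,-27,1,-0.045,0.493,-0.175,-27,1,-0.045,0.493,-0.175,-27,1,-0.045,0.493,-0.175,-27,1,-0.045,0.493,-0.175,-27,1,-0.045,0.493,-0.175,-27,1,-0.045,0.493,-0.175,-27,1,-0.045,0.493,-0.175,-27,1,-0.045,0.493,-0.175,-27,1,-0.045,0.493,-0.175,-27], force=12)

```text
time: 2.68
tcp_pos: [0.6259, -0.2314, 0.4499]
eef_rot: [0.558, 1.497, -0.559]
ft_force: [0.1, -0.3, -0.8]
grip_width: 0.0939
```

```bash
python3 -c "
from h import *
goto(.6265,-.2303,.313,np.radians(-43.5))"
```

```text
tcp [ 0.6259 -0.2314  0.4499] tilt [ 0.e+00 -6.e-04 -1.e+00] jaw yaw -40.9 j7 -0.51 t 2.7
shift [ 0.1369  0.0013 -0.0003]
turn options [np.float64(-357.4), np.float64(-177.4), np.float64(2.6), np.float64(182.6), np.float64(362.6)]
```

Emit:
carry_out(plan=[1,0.03,0.0013,0,2.6,1,0.06,0.0013,0,2.6,1,0.09,0.0013,0,2.6,1,0.11,0.0013,0,2.6,1,0.125,0.0013,0,2.6,1,0.137,0.0013,0,2.6,1,0.137,0.0013,0,2.6,1,0.137,0.0013,0,2.6,0.5,0.137,0.0013,0,2.6,0.4,0.137,0.0013,0,2.6,0.3,0.137,0.0013,0,2.6,0.25,0.137,0.0013,0,2.6,0,0.137,0.0013,0,2.6,0,0.137,0.0013,0,2.6,0,0.137,0.0013,0,2.6,0,0.137,0.0013,0,2.6,0,0.137,0.0013,0,2.6,0,0.137,0.0013,0,2.6], force=12)

```text
time: 4.18
tcp_pos: [0.6274, -0.2292, 0.3126]
eef_rot: [0.592, 1.489, -0.592]
ft_force: [-0.6, -0.1, 0.2]
grip_width: 0.0311
```

```bash
python3 -c "
from h import *
goto(.4316,-.2072,.45,np.radians(-1))
for n in('top','scene'): cv2.imwrite(f'pics/{n}1.png',viewer.get_image(n)[:,:,::-1])
ims={n:cv2.imread(f'pics/{n}1.png') for n in('top','scene')}
show('pics/g1.png',ims,[],.626,-.230)"
```

```text
tcp [ 0.6274 -0.2292  0.3126] tilt [-1.e-04  1.e-04 -1.e+00] jaw yaw -43.4 j7 -0.58 t 4.2
shift [-0.1374 -0.1185 -0.1574]
turn options [np.float64(-402.4), np.float64(-222.4), np.float64(-42.4), np.float64(137.6), np.float64(317.6)]
```

View pics/g1.png

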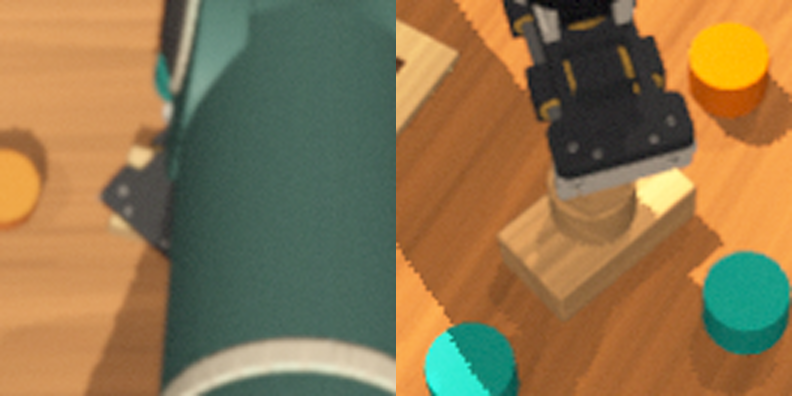

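Emit:
carry_out(plan=[0,0,0,0,0,0,0,0,0,0,0,0,0,0,0,0,0,0,0,0,0,-0.003,0,0,0,0,-0.008,0,0,0,0,-0.015,0,0,0,0,-0.03,0,0,0,0,-0.05,0,0,0,0,-0.07,0,0,0,0,-0.09,0,0,0,0,-0.1,0,0,0,0,-0.1,0,0,0])

```text
time: 5.37
tcp_pos: [0.6277, -0.2292, 0.4155]
eef_rot: [0.592, 1.485, -0.592]
ft_force: [0.1, 0.4, -0.7]
grip_width: 0.0279
```

```bash
python3 -c "
from h import *
goto(.4316,-.2072,.412,np.radians(-1))
for n in('top','scene'): cv2.imwrite(f'pics/{n}2.png',viewer.get_image(n)[:,:,::-1])
ims={n:cv2.imread(f'pics/{n}2.png') for n in('top','scene')}
show('pics/g2.png',ims,[],.626,-.230)"
```

```text
tcp [ 0.6277 -0.2292  0.4155] tilt [ 0.0037 -0.0013 -1.    ] jaw yaw -43.4 j7 -0.56 t 5.4
shift [ 0.0027 -0.1188 -0.1576]
turn options [np.float64(-402.4), np.float64(-222.4), np.float64(-42.4), np.float64(137.6), np.float64(317.6)]
```

View pics/g2.png

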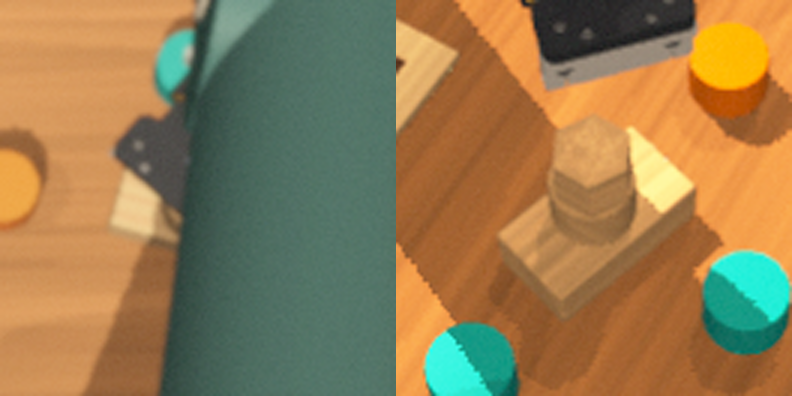

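Emit:
carry_out(plan=[0,0,-0.006,-0.008,-3,0,0,-0.018,-0.024,-8,0,0,-0.034,-0.045,-14,0,0,-0.052,-0.069,-20,0,0,-0.07,-0.093,-26,0,0,-0.087,-0.115,-32,0,0,-0.102,-0.135,-37,0,0,-0.112,-0.149,-41,0,0,-0.1188,-0.1576,-42.4,0,0,-0.1188,-0.1576,-42.4,0,0,-0.1188,-0.1576,-42.4,0,0,-0.1188,-0.1576,-42.4])

```text
time: 6.47
tcp_pos: [0.4318, -0.2073, 0.4121]
eef_rot: [0.015, 1.571, -0.014]
ft_force: [0.6, 0.6, 0.6]
grip_width: 0.0279
```

```bash
python3 -c "
from h import *
goto(.4316,-.2072,.2165,np.radians(-1))
"
```

```text
tcp [ 0.4318 -0.2073  0.4121] tilt [-4.e-04  6.e-04 -1.e+00] jaw yaw -1.0 j7 0.29 t 6.5
shift [ 1.956e-01 -0.000e+00 -1.000e-04]
turn options [np.float64(-360.0), np.float64(-180.0), np.float64(-0.0), np.float64(180.0), np.float64(360.0)]
```

Emit:
carry_out(plan=[0,0.01,0,0,0,0,0.03,0,0,0,0,0.055,0,0,0,0,0.08,0,0,0,0,0.105,0,0,0,0,0.13,0,0,0,0,0.15,0,0,0,0,0.165,0,0,0,0,0.178,0,0,0,0,0.186,0,0,0,0,0.191,0,0,0,0,0.194,0,0,0,0,0.1955,0,0,0,0,0.1965,0,0,0,0,0.197,0,0,0,0,0.1972,0,0,0,0,0.1975,0,0,0,0,0.1975,0,0,0])

```text
time: 7.97
tcp_pos: [0.4313, -0.2073, 0.2154]
eef_rot: [0.013, 1.57, -0.014]
ft_force: [0.1, 0.5, -0.6]
grip_width: 0.028
```

Emit:
carry_out(plan=[0,0.0005,0,0,0,0,0.001,0,0,0,0,0.001,0,0,0,0.45,0.001,0,0,0,0.6,0.001,0,0,0,0.6,0.001,0,0,0,0.6,0.001,0,0,0,0.6,0.001,0,0,0,0.6,0.001,0,0,0,0.6,0.001,0,0,0,0.6,-0.02,0,0,0,0.6,-0.05,0,0,0,0.8,-0.09,0,0,0,1,-0.13,0,0,0,1,-0.17,0,0,0,1,-0.2,0,0,0,1,-0.235,0,0,0,1,-0.235,0,0,0])

```text
time: 9.47
tcp_pos: [0.432, -0.2072, 0.4561]
eef_rot: [0.01, 1.564, -0.017]
ft_force: [-0.1, -0.0, -0.2]
grip_width: 0.0919
```

```bash
python3 -c "
from h import *
for n in('top','scene'): cv2.imwrite(f'pics/{n}3.png',viewer.get_image(n)[:,:,::-1])
ims={n:cv2.imread(f'pics/{n}3.png') for n in('top','scene')}
show('pics/g3.png',ims,[('cap',.4316,-.2072,np.radians(-1),.046)],.432,-.207)
cv2.imwrite('pics/all3.png',cv2.resize(np.hstack([ims['top'],ims['scene']]),(800,300)))
print({k:np.round(v,4) for k,v in fit('hex',ims,.6265,-.2303,.108,np.radians(np.arange(0,60,5)),cams=('scene',)).items()})
"
```

```text
{'scene': array([ 0.6244, -0.2295, 28.7454, 42.004 ])}
```

View pics/g3.png

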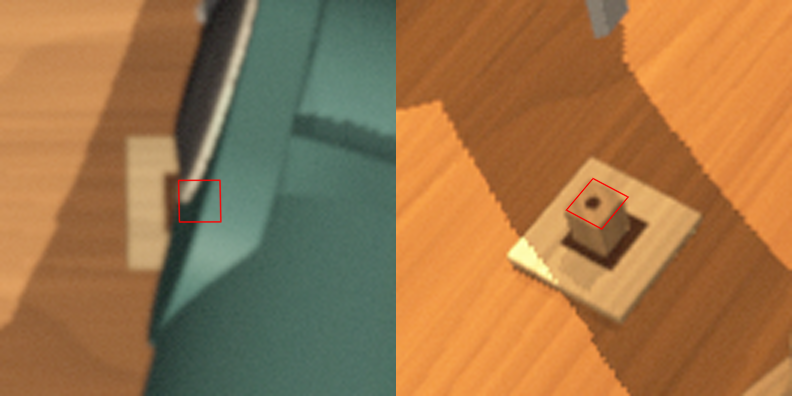

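View pics/all3.png

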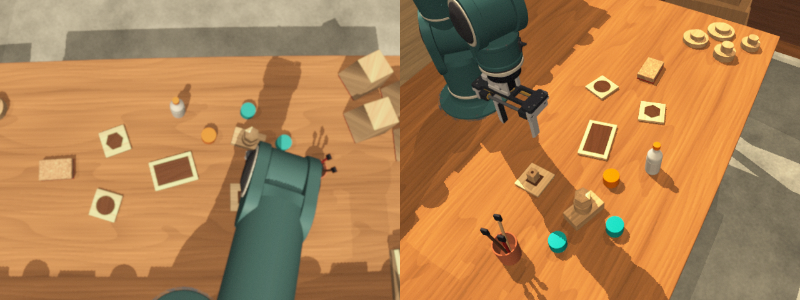

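```bash
python3 -c "
from h import *
ims={n:cv2.imread(f'pics/{n}3.png') for n in('top','scene')}
f=fit('hex',ims,.6265,-.2303,.108,np.radians(np.arange(0,60,5)));print({k:np.round(v,4) for k,v in f.items()})
j=f['top+scene']
show('pics/g4.png',ims,[('hex',j[0],j[1],np.radians(j[2]),.108)],.626,-.230)
"
```

```text
{'top': array([ 0.6265, -0.2286, 27.9092, 58.3015]), 'scene': array([ 0.6244, -0.2295, 28.7454, 42.004 ]), 'top+scene': array([ 0.6251, -0.2289, 26.2174, 88.8796])}
```

View pics/g4.png

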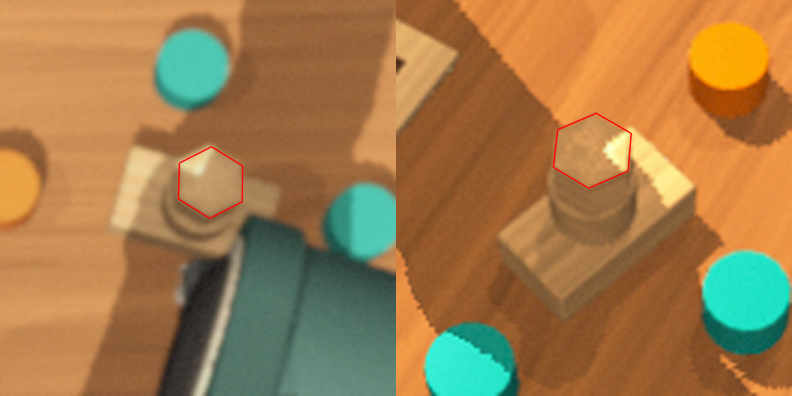

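```bash
python3 -c "
from h import *
goto(.6255,-.2289,.45,np.radians(27.5))
"
```

```text
tcp [ 0.4313 -0.2072  0.451 ] tilt [ 0.0018 -0.0014 -1.    ] jaw yaw -1.0 j7 0.31 t 9.6
shift [ 0.0013 -0.0183  0.1946]
turn options [np.float64(-388.5), np.float64(-208.5), np.float64(-28.5), np.float64(151.5), np.float64(331.5)]
```

Emit:
carry_out(plan=[1,0,-0.005,0.05,-7,1,0,-0.01,0.1,-14,1,0,-0.0183,0.15,-21,1,0,-0.0183,0.1946,-28.5,1,0,-0.0183,0.1946,-28.5,1,0,-0.0183,0.1946,-28.5,1,0,-0.0183,0.1946,-28.5,1,0,-0.0183,0.1946,-28.5])

```text
time: 10.23
tcp_pos: [0.6252, -0.2288, 0.4485]
eef_rot: [-0.376, 1.54, 0.378]
ft_force: [-0.1, -0.6, -0.6]
grip_width: 0.094
```

```bash
python3 -c "
from h import *
goto(.6255,-.2289,.2765,np.radians(27.5))
"
```

```text
tcp [ 0.6252 -0.2288  0.4485] tilt [-2.2e-03  9.0e-04 -1.0e+00] jaw yaw 27.5 j7 0.61 t 10.2
shift [ 0.172  -0.0006  0.0005]
turn options [np.float64(-360.0), np.float64(-180.0), np.float64(0.0), np.float64(180.0), np.float64(360.0)]
```

Emit:
carry_out(plan=[1,0.03,0,0,0,1,0.07,0,0,0,1,0.11,0,0,0,1,0.14,0,0,0,1,0.16,0,0,0,1,0.168,0,0,0,1,0.1725,0,0,0,1,0.1725,0,0,0,0.6,0.1725,0,0,0,0.5,0.1725,0,0,0,0.4,0.1725,0,0,0,0,0.1725,0,0,0,0,0.1725,0,0,0,0,0.1725,0,0,0,0,0.1725,0,0,0,0,0.1725,0,0,0,0,0.1725,0,0,0,0,0.1725,0,0,0,0,0.1725,0,0,0], force=15)

```text
time: 11.82
tcp_pos: [0.6255, -0.2289, 0.2776]
eef_rot: [-0.376, 1.538, 0.377]
ft_force: [-0.4, -0.0, 0.0]
grip_width: 0.042
```

Width 42 mm: gripped across flats. Lift.

Emit:
carry_out(plan=[0,0,0,0,0,0,0,0,0,0,0,-0.003,0,0,0,0,-0.008,0,0,0,0,-0.015,0,0,0,0,-0.03,0,0,0,0,-0.05,0,0,0,0,-0.075,0,0,0,0,-0.1,0,0,0,0,-0.12,0,0,0,0,-0.14,0,0,0,0,-0.15,0,0,0,0,-0.15,0,0,0])

```text
time: 12.9
tcp_pos: [0.6258, -0.2288, 0.4303]
eef_rot: [-0.378, 1.535, 0.375]
ft_force: [0.6, 0.1, -0.5]
grip_width: 0.0419
```

```bash
python3 -c "
from h import *
goto(.6323,.2328,.427,np.radians(19.6))
for n in('scene',): cv2.imwrite(f'pics/{n}5.png',viewer.get_image(n)[:,:,::-1])
ims={'scene':cv2.imread('pics/scene5.png')};ims['top']=ims['scene']
show('pics/g5.png',ims,[],.626,-.230)
"
```

```text
tcp [ 0.6258 -0.2288  0.4303] tilt [ 0.0034 -0.0013 -1.    ] jaw yaw 27.5 j7 0.6 t 12.9
shift [0.0028 0.4064 0.219 ]
turn options [np.float64(-352.1), np.float64(-172.1), np.float64(7.9), np.float64(187.9), np.float64(367.9)]
```

View pics/scene5.png

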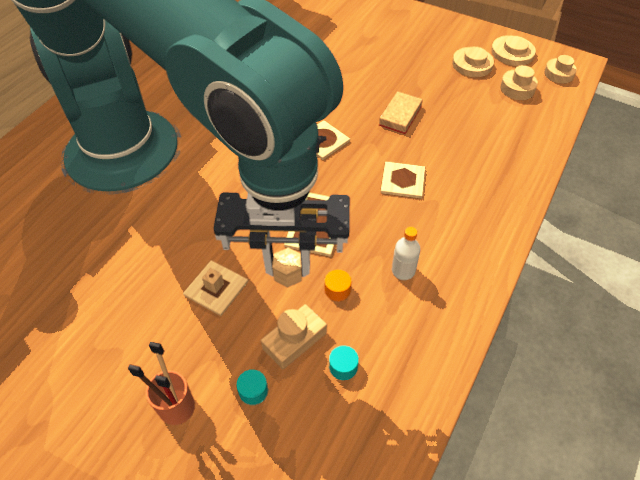

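Emit:
carry_out(plan=[0,0,0.004,0.002,0,0,0,0.016,0.009,0,0,0,0.033,0.018,0,0,0,0.057,0.031,1,0,0,0.081,0.044,1.5,0,0,0.11,0.059,2,0,0,0.138,0.074,2.5,0,0,0.167,0.09,3,0,0,0.195,0.105,4,0,0,0.223,0.12,4.5,0,0,0.252,0.136,5,0,0,0.28,0.151,5.5,0,0,0.309,0.166,6,0,0,0.333,0.18,6.5,0,0,0.358,0.193,7,0,0,0.378,0.204,7.3,0,0,0.394,0.212,7.9,0,0,0.402,0.217,7.9,0,0,0.4064,0.219,7.9,0,0,0.4064,0.219,7.9])

```text
time: 14.62
tcp_pos: [0.6315, 0.2336, 0.427]
eef_rot: [-0.27, 1.555, 0.27]
ft_force: [-0.8, -0.1, -0.4]
grip_width: 0.0419
```

Emit:
carry_out(plan=[0,0,0,0,0,0,0,0,0,0,0,0,0,0,0])

```text
time: 14.87
tcp_pos: [0.6323, 0.2315, 0.4277]
eef_rot: [-0.268, 1.554, 0.267]
ft_force: [-0.6, 0.4, -0.9]
grip_width: 0.0418
```

```bash
python3 -c "
from h import *
goto(.6323,.2328,.2155,np.radians(19.6))
"
```

```text
tcp [0.6323 0.2315 0.4277] tilt [ 1.e-04 -4.e-04 -1.e+00] jaw yaw 19.5 j7 -0.27 t 14.9
shift [0.2122 0.0013 0.0005]
turn options [np.float64(-360.1), np.float64(-180.1), np.float64(-0.1), np.float64(179.9), np.float64(359.9)]
```

Emit:
carry_out(plan=[0,0.01,0.0005,0,0,0,0.03,0.0005,0,0,0,0.06,0.0005,0,0,0,0.09,0.0005,0,0,0,0.12,0.0005,0,0,0,0.145,0.0005,0,0,0,0.165,0.0005,0,0,0,0.18,0.0005,0,0,0,0.192,0.0005,0,0,0,0.2,0.0005,0,0,0,0.205,0.0005,0,0,0,0.208,0.0005,0,0,0,0.2095,0.0005,0,0,0,0.2105,0.0005,0,0,0,0.211,0.0005,0,0,0,0.2115,0.0005,0,0,0,0.2115,0.0005,0,0])

```text
time: 16.28
tcp_pos: [0.6319, 0.2332, 0.2165]
eef_rot: [-0.269, 1.554, 0.269]
ft_force: [-0.1, -0.3, -0.3]
grip_width: 0.0414
```

Emit:
carry_out(plan=[0,0.0005,0,0,0,0,0.001,0,0,0,0,0.0012,0,0,0,0,0.0012,0,0,0,0.55,0.0012,0,0,0,0.75,0.0012,0,0,0,0.75,0.0012,0,0,0,0.75,0.0012,0,0,0,0.75,0.0012,0,0,0,0.75,0.0012,0,0,0,0.75,0.0012,0,0,0,0.75,-0.02,0,0,0,0.75,-0.05,0,0,0,0.9,-0.09,0,0,0,1,-0.13,0,0,0,1,-0.17,0,0,0,1,-0.2,0,0,0,1,-0.235,0,0,0])

```text
time: 17.78
tcp_pos: [0.6315, 0.233, 0.4527]
eef_rot: [-0.269, 1.554, 0.269]
ft_force: [0.3, 0.2, -0.2]
grip_width: 0.0938
```

```bash
python3 -c "
from h import *
for n in('top','scene'): cv2.imwrite(f'pics/{n}6.png',viewer.get_image(n)[:,:,::-1])
ims={n:cv2.imread(f'pics/{n}6.png') for n in('top','scene')}
show('pics/g6a.png',ims,[('hex',.6323,.2328,np.radians(19.6),.046),('hexS',.6323,.2328,np.radians(19.6),.01)],.632,.233)
f=fit('col',ims,.6265,-.2303,.072,[0]);print({k:np.round(v,4) for k,v in f.items()})
f2=fit('cap',ims,.4316,-.2072,.046,np.radians(np.arange(-20,21,5)),rng=.006);print({k:np.round(v,4) for k,v in f2.items()})
f3=fit('foot',ims,.6265,-.2303,.036,np.radians(np.arange(-30,31,5)));print({k:np.round(v,4) for k,v in f3.items()})
j=f['top+scene'];j3=f3['top+scene']
show('pics/g6b.png',ims,[('col',j[0],j[1],0,.072),('foot',j3[0],j3[1],np.radians(j3[2]),.036)],.626,-.230)
cv2.imwrite('pics/g6.png',np.vstack([cv2.imread('pics/g6a.png')[50:346],cv2.imread('pics/g6b.png')[50:346]]))
goto(j[0],j[1],.44)
"
```

```text
{'top': array([ 0.6244, -0.2289,  7.405 , 23.862 ]), 'scene': array([ 0.6228, -0.2293,  0.3485, 61.785 ]), 'top+scene': array([ 0.6231, -0.2294,  1.1382, 82.1614])}
{'top': array([  0.4308,  -0.2053,  -1.2903, 102.6713]), 'scene': array([ 0.429 , -0.2086, -1.587 , 86.3647]), 'top+scene': array([  0.4305,  -0.2073,  -1.4859, 159.9774])}
{'top': array([  0.6256,  -0.2278, -17.863 ,  46.9097]), 'scene': array([  0.6249,  -0.2291, -17.9983,  74.7291]), 'top+scene': array([  0.625 ,  -0.2288, -18.0056, 119.1333])}
tcp [0.632  0.2338 0.4572] tilt [ 0.0074  0.0028 -1.    ] jaw yaw 19.6 j7 -0.26 t 17.9
shift [ 0.0158 -0.4334 -0.164 ]
```

View pics/g6.png

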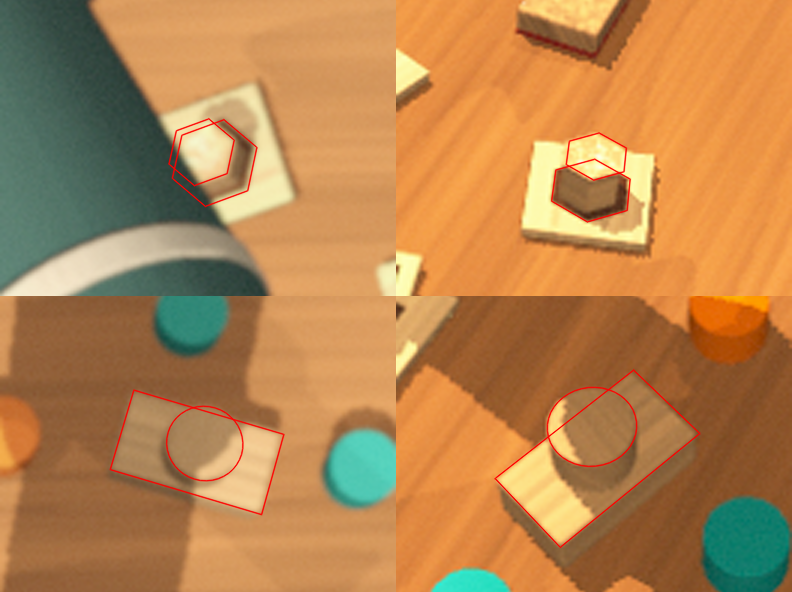

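Emit:
carry_out(plan=[1,0,-0.015,-0.006,0,1,0,-0.05,-0.019,0,1,0,-0.085,-0.032,0,1,0,-0.12,-0.045,0,1,0,-0.155,-0.059,0,1,0,-0.19,-0.072,0,1,0,-0.225,-0.085,0,1,0,-0.26,-0.098,0,1,0,-0.295,-0.112,0,1,0,-0.33,-0.125,0,1,0,-0.365,-0.138,0,1,0,-0.395,-0.149,0,1,0,-0.42,-0.159,0,1,0,-0.4334,-0.164,0,1,0,-0.4334,-0.164,0,1,0,-0.4334,-0.164,0,1,0,-0.4334,-0.164,0,1,0,-0.4334,-0.164,0])

```text
time: 19.38
tcp_pos: [0.6232, -0.2283, 0.4513]
eef_rot: [-0.27, 1.554, 0.271]
ft_force: [0.3, 0.8, 0.5]
grip_width: 0.094
```

```bash
python3 -c "
from h import *
goto(.6238,-.2292,.2405)
"
```

```text
tcp [ 0.6232 -0.2283  0.4513] tilt [ 2.e-04  5.e-04 -1.e+00] jaw yaw 19.7 j7 0.49 t 19.4
shift [ 2.108e-01 -1.200e-03  2.000e-04]
```

Emit:
carry_out(plan=[1,0.03,-0.001,0,0,1,0.07,-0.001,0,0,1,0.11,-0.001,0,0,1,0.145,-0.001,0,0,1,0.175,-0.001,0,0,1,0.195,-0.001,0,0,1,0.205,-0.001,0,0,1,0.2108,-0.001,0,0,1,0.2108,-0.001,0,0,0.7,0.2108,-0.001,0,0,0.6,0.2108,-0.001,0,0,0.5,0.2108,-0.001,0,0,0,0.2108,-0.001,0,0,0,0.2108,-0.001,0,0,0,0.2108,-0.001,0,0,0,0.2108,-0.001,0,0,0,0.2108,-0.001,0,0,0,0.2108,-0.001,0,0,0,0.2108,-0.001,0,0], force=20)

```text
time: 20.97
tcp_pos: [0.6233, -0.2311, 0.2405]
eef_rot: [-0.269, 1.554, 0.269]
ft_force: [0.5, -0.9, 3.7]
grip_width: 0.0516
```

Emit:
carry_out(plan=[0,0,0,0,0,0,0,0,0,0])

```text
time: 21.13
tcp_pos: [0.6232, -0.2311, 0.2405]
eef_rot: [-0.269, 1.554, 0.269]
ft_force: [-1.4, 0.5, 4.5]
grip_width: 0.0518
```

```bash
python3 -c "
from h import *
goto(.6238,-.2292,.2405)
print(env.state()['ft_force'])
cv2.imwrite('pics/scene7.png',viewer.get_image('scene')[:,:,::-1][200:420,180:480].repeat(2,0).repeat(2,1))
"
```

```text
tcp [ 0.6232 -0.2311  0.2405] tilt [ 2.e-04 -1.e-04 -1.e+00] jaw yaw 19.6 j7 0.41 t 21.1
shift [0.     0.0016 0.0012]
[-1.42497154  0.45595336  4.51056319]
```

View pics/scene7.png

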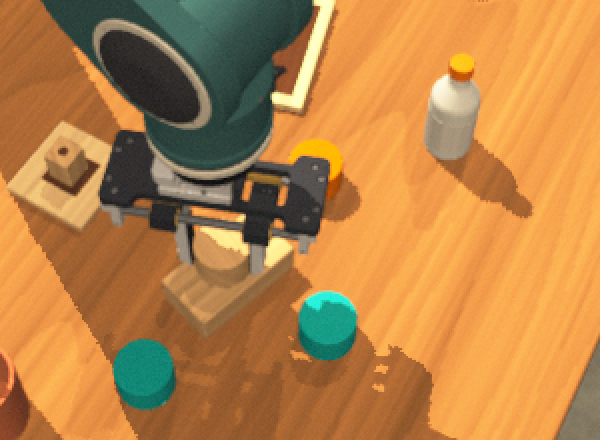

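Emit:
carry_out(plan=[0,-0.002,0,0,0,0,-0.006,0,0,0,0,-0.012,0,0,0,0,-0.022,0,0,0,0,-0.04,0,0,0,0,-0.065,0,0,0,0,-0.095,0,0,0,0,-0.125,0,0,0,0,-0.15,0,0,0,0,-0.17,0,0,0,0,-0.18,0,0,0,0,-0.18,0,0,0,0,-0.18,0,0,0])

```text
time: 22.27
tcp_pos: [0.623, -0.231, 0.42]
eef_rot: [-0.269, 1.554, 0.269]
ft_force: [0.9, 0.3, -1.2]
grip_width: 0.0517
```

```bash
python3 -c "
from h import *
goto(.4121,.2571,.42,np.radians(19.6))
cv2.imwrite('pics/scene8.png',viewer.get_image('scene')[:,:,::-1][200:420,180:480].repeat(2,0).repeat(2,1))
"
```

```text
tcp [ 0.623 -0.231  0.42 ] tilt [-1.e-04 -1.e-04 -1.e+00] jaw yaw 19.6 j7 0.48 t 22.3
shift [ 0.      0.5306 -0.0348]
turn options [np.float64(-360.0), np.float64(-180.0), np.float64(0.0), np.float64(180.0), np.float64(360.0)]
```

View pics/scene8.png

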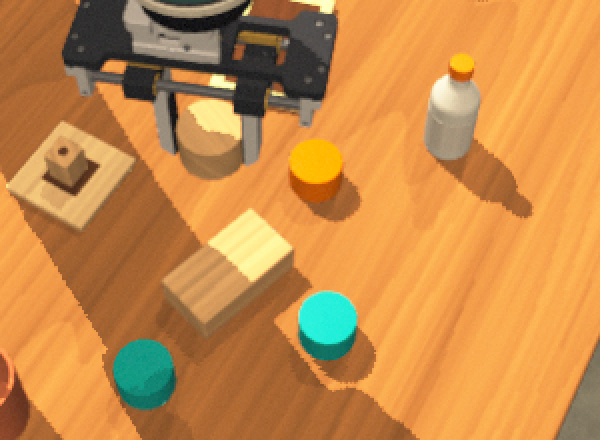

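Emit:
carry_out(plan=[0,0,0.005,0,0,0,0,0.02,-0.001,0,0,0,0.042,-0.003,0,0,0,0.074,-0.005,0,0,0,0.106,-0.007,0,0,0,0.143,-0.009,0,0,0,0.18,-0.012,0,0,0,0.217,-0.014,0,0,0,0.254,-0.017,0,0,0,0.291,-0.019,0,0,0,0.328,-0.021,0,0,0,0.365,-0.024,0,0,0,0.402,-0.026,0,0,0,0.435,-0.029,0,0,0,0.467,-0.031,0,0,0,0.493,-0.032,0,0,0,0.514,-0.034,0,0,0,0.525,-0.0348,0,0,0,0.5306,-0.0348,0,0,0,0.5306,-0.0348,0])

```text
time: 23.98
tcp_pos: [0.4116, 0.2578, 0.4197]
eef_rot: [-0.27, 1.555, 0.27]
ft_force: [-0.3, -0.5, 0.6]
grip_width: 0.0516
```

Emit:
carry_out(plan=[0,0,0,0,0,0,0,0,0,0,0,0,0,0,0])

```text
time: 24.23
tcp_pos: [0.4127, 0.2562, 0.4202]
eef_rot: [-0.268, 1.555, 0.268]
ft_force: [-0.0, 0.1, 0.2]
grip_width: 0.0516
```

```bash
python3 -c "
from h import *
goto(.4121,.2571,.216,np.radians(19.6))
"
```

```text
tcp [0.4127 0.2562 0.4202] tilt [-3.e-04 -2.e-04 -1.e+00] jaw yaw 19.5 j7 -0.43 t 24.2
shift [ 2.042e-01  1.000e-03 -2.000e-04]
turn options [np.float64(-360.1), np.float64(-180.1), np.float64(-0.1), np.float64(179.9), np.float64(359.9)]
```

Emit:
carry_out(plan=[0,0.01,0.0005,0,0,0,0.03,0.0005,0,0,0,0.06,0.0005,0,0,0,0.09,0.0005,0,0,0,0.12,0.0005,0,0,0,0.145,0.0005,0,0,0,0.165,0.0005,0,0,0,0.18,0.0005,0,0,0,0.19,0.0005,0,0,0,0.197,0.0005,0,0,0,0.201,0.0005,0,0,0,0.203,0.0005,0,0,0,0.204,0.0005,0,0,0,0.2045,0.0005,0,0,0,0.205,0.0005,0,0,0,0.2055,0.0005,0,0,0,0.2055,0.0005,0,0])

```text
time: 25.65
tcp_pos: [0.4122, 0.2575, 0.2151]
eef_rot: [-0.268, 1.554, 0.269]
ft_force: [-0.4, -1.2, -0.1]
grip_width: 0.0516
```

Emit:
carry_out(plan=[0,0.0005,0,0,0,0,0.0008,0,0,0,0,0.001,0,0,0,0,0.001,0,0,0,0.65,0.001,0,0,0,0.85,0.001,0,0,0,0.85,0.001,0,0,0,0.85,0.001,0,0,0,0.85,0.001,0,0,0,0.85,0.001,0,0,0,0.85,0.001,0,0,0,0.85,-0.02,0,0,0,0.85,-0.05,0,0,0,0.9,-0.09,0,0,0,1,-0.13,0,0,0,1,-0.17,0,0,0,1,-0.2,0,0,0,1,-0.235,0,0,0])

```text
time: 27.15
tcp_pos: [0.4116, 0.2574, 0.4514]
eef_rot: [-0.269, 1.554, 0.269]
ft_force: [0.4, -0.3, -0.8]
grip_width: 0.0938
```

```bash
python3 -c "
from h import *
for n in('top','scene'): cv2.imwrite(f'pics/{n}9.png',viewer.get_image(n)[:,:,::-1])
ims={n:cv2.imread(f'pics/{n}9.png') for n in('top','scene')}
show('pics/g9a.png',ims,[('col',.4118,.258,0,.046),('colS',.4118,.258,0,.01)],.412,.258)
f3=fit('foot',ims,.6252,-.2286,.036,np.radians(np.arange(-30,31,5)));print({k:np.round(v,4) for k,v in f3.items()})
j3=f3['top+scene']
show('pics/g9b.png',ims,[('foot',j3[0],j3[1],np.radians(j3[2]),.036)],.626,-.230)
cv2.imwrite('pics/g9.png',np.vstack([cv2.imread('pics/g9a.png')[50:346],cv2.imread('pics/g9b.png')[50:346]]))
goto(j3[0],j3[1],.43,np.radians(-18))
"
```

```text
{'top': array([  0.6254,  -0.2278, -17.5389,  48.7779]), 'scene': array([  0.6249,  -0.2298, -17.3318,  65.0838]), 'top+scene': array([  0.6251,  -0.229 , -17.3763, 109.6803])}
tcp [0.4123 0.2583 0.4545] tilt [ 0.0066  0.0024 -1.    ] jaw yaw 19.6 j7 -0.41 t 27.2
shift [ 0.0247 -0.5305  0.0366]
turn options [np.float64(-322.4), np.float64(-142.4), np.float64(37.6), np.float64(217.6), np.float64(397.6)]
```

View pics/g9.png

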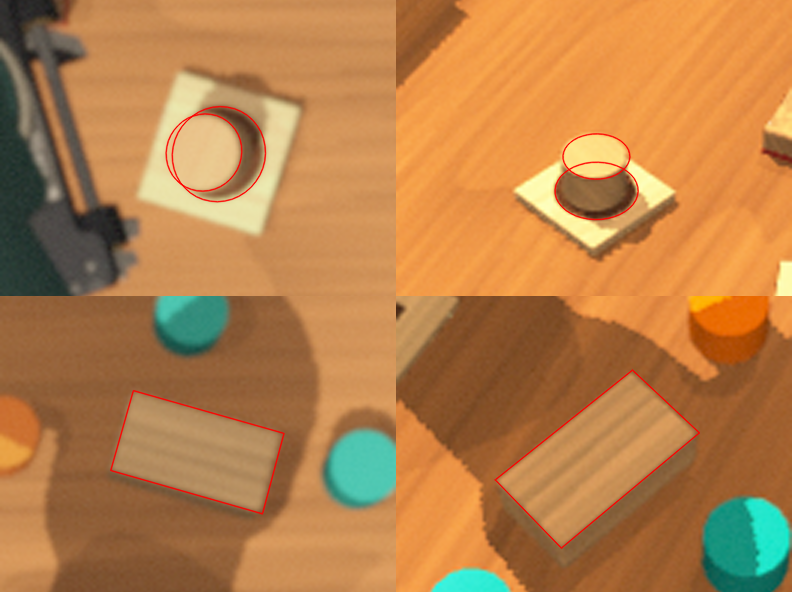

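Emit:
carry_out(plan=[1,0,-0.015,0.001,2,1,0,-0.05,0.003,5,1,0,-0.085,0.006,8,1,0,-0.12,0.008,11,1,0,-0.155,0.011,14,1,0,-0.19,0.013,17,1,0,-0.225,0.015,20,1,0,-0.26,0.018,23,1,0,-0.295,0.02,26,1,0,-0.33,0.023,29,1,0,-0.365,0.025,32,1,0,-0.4,0.028,35,1,0,-0.435,0.03,37.1,1,0,-0.47,0.032,37.1,1,0,-0.5,0.035,37.1,1,0,-0.52,0.036,37.1,1,0,-0.5305,0.0366,37.1,1,0,-0.5305,0.0366,37.1,1,0,-0.5305,0.0366,37.1,1,0,-0.5305,0.0366,37.1], force=35)

```text
time: 28.92
tcp_pos: [0.6245, -0.2283, 0.4497]
eef_rot: [0.239, 1.558, -0.238]
ft_force: [0.1, -0.2, -0.4]
grip_width: 0.0941
```

Emit:
carry_out(plan=[1,0,0,0,0,1,0,0,0,0])

```text
time: 29.08
tcp_pos: [0.6246, -0.2288, 0.4502]
eef_rot: [0.238, 1.557, -0.238]
ft_force: [0.1, 0.9, -0.1]
grip_width: 0.0941
```

```bash
python3 -c "
from h import *
goto(.6251,-.2289,.2045,np.radians(-17.5))
"
```

```text
tcp [ 0.6246 -0.2288  0.4502] tilt [ 3.e-04 -1.e-04 -1.e+00] jaw yaw -17.4 j7 -0.13 t 29.1
shift [0.2457 0.     0.0005]
turn options [np.float64(-359.9), np.float64(-179.9), np.float64(0.1), np.float64(180.1), np.float64(360.1)]
```

Emit:
carry_out(plan=[1,0.03,0,0,0,1,0.07,0,0,0,1,0.11,0,0,0,1,0.145,0,0,0,1,0.175,0,0,0,1,0.205,0,0,0,1,0.225,0,0,0,1,0.237,0,0,0,1,0.2435,0,0,0,1,0.2455,0,0,0,1,0.2455,0,0,0,0.8,0.2455,0,0,0,0.7,0.2455,0,0,0,0.6,0.2455,0,0,0,0,0.2455,0,0,0,0,0.2455,0,0,0,0,0.2455,0,0,0,0,0.2455,0,0,0,0,0.2455,0,0,0,0,0.2455,0,0,0])

```text
time: 30.75
tcp_pos: [0.6248, -0.23, 0.2047]
eef_rot: [0.239, 1.557, -0.24]
ft_force: [-1.0, -0.9, 4.9]
grip_width: 0.0597
```

Emit:
carry_out(plan=[0,0,0,0,0,0,0,0,0,0,0,-0.002,0,0,0,0,-0.006,0,0,0,0,-0.012,0,0,0,0,-0.022,0,0,0,0,-0.04,0,0,0,0,-0.06,0,0,0,0,-0.085,0,0,0,0,-0.11,0,0,0,0,-0.135,0,0,0,0,-0.155,0,0,0,0,-0.17,0,0,0,0,-0.18,0,0,0,0,-0.18,0,0,0,0,-0.18,0,0,0])

```text
time: 32.08
tcp_pos: [0.6245, -0.2299, 0.3844]
eef_rot: [0.239, 1.557, -0.24]
ft_force: [0.9, -0.8, -2.1]
grip_width: 0.0597
```

```bash
python3 -c "
from h import *
goto(.5243,.0295,.385,np.radians(14.5))
cv2.imwrite('pics/scene10.png',viewer.get_image('scene')[:,:,::-1][200:420,180:480].repeat(2,0).repeat(2,1))
"
```

```text
tcp [ 0.6245 -0.2299  0.3844] tilt [ 1.e-04 -1.e-04 -1.e+00] jaw yaw -17.5 j7 -0.15 t 32.1
shift [-0.0007  0.2173 -0.1735]
turn options [np.float64(-392.0), np.float64(-212.0), np.float64(-32.0), np.float64(148.0), np.float64(328.0)]
```

View pics/scene10.png

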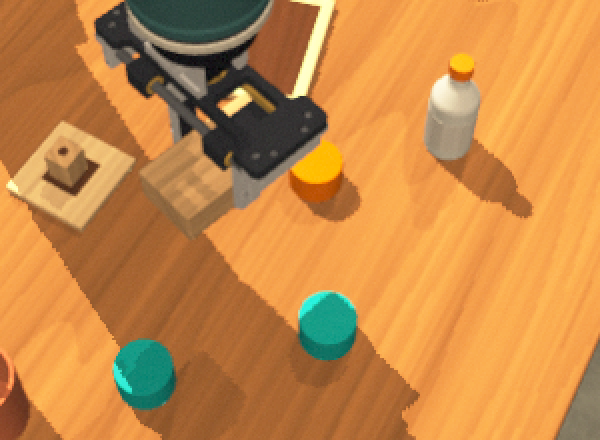

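Emit:
carry_out(plan=[0,0,0.004,-0.003,-0.6,0,0,0.015,-0.012,-2,0,0,0.03,-0.024,-4.5,0,0,0.05,-0.04,-7.5,0,0,0.071,-0.057,-10.5,0,0,0.093,-0.075,-14,0,0,0.115,-0.092,-17,0,0,0.136,-0.109,-20,0,0,0.158,-0.127,-23.5,0,0,0.178,-0.143,-26.5,0,0,0.195,-0.156,-29,0,0,0.208,-0.167,-31,0,0,0.214,-0.172,-32,0,0,0.2165,-0.1738,-32,0,0,0.2165,-0.1738,-32,0,0,0.2165,-0.1738,-32,0,0,0.2165,-0.1738,-32])

```text
time: 33.55
tcp_pos: [0.5243, 0.0277, 0.3842]
eef_rot: [-0.197, 1.562, 0.197]
ft_force: [-0.4, -0.2, -1.7]
grip_width: 0.0599
```

```bash
python3 -c "
from h import *
goto(.5243,.0287,.216,np.radians(14.5))
"
```

```text
tcp [0.5243 0.0277 0.3842] tilt [-3.e-04 -1.e-04 -1.e+00] jaw yaw 14.4 j7 -0.04 t 33.5
shift [0.1682 0.0009 0.0003]
turn options [np.float64(-360.1), np.float64(-180.1), np.float64(-0.1), np.float64(179.9), np.float64(359.9)]
```

Emit:
carry_out(plan=[0,0.008,0.0009,0,0,0,0.025,0.0009,0,0,0,0.05,0.0009,0,0,0,0.075,0.0009,0,0,0,0.1,0.0009,0,0,0,0.12,0.0009,0,0,0,0.137,0.0009,0,0,0,0.149,0.0009,0,0,0,0.157,0.0009,0,0,0,0.162,0.0009,0,0,0,0.165,0.0009,0,0,0,0.167,0.0009,0,0,0,0.168,0.0009,0,0,0,0.1685,0.0009,0,0,0,0.169,0.0009,0,0,0,0.169,0.0009,0,0,0,0.169,0.0009,0,0])

```text
time: 34.97
tcp_pos: [0.5238, 0.0297, 0.2156]
eef_rot: [-0.199, 1.561, 0.199]
ft_force: [-0.3, -0.7, -1.8]
grip_width: 0.0601
```

Emit:
carry_out(plan=[0,0.0005,0,0,0,0,0.0009,0,0,0,0,0.0012,0,0,0,0,0.0012,0,0,0,0,0.0012,0,0,0])

```text
time: 35.38
tcp_pos: [0.5237, 0.0297, 0.2145]
eef_rot: [-0.199, 1.562, 0.199]
ft_force: [-2.4, -0.5, 9.6]
grip_width: 0.0597
```

Contact felt (force turned to +9.6 N). Release, rise, and clear away.

Emit:
carry_out(plan=[0,-0.0003,0,0,0,0.75,-0.0003,0,0,0,1,-0.0003,0,0,0,1,-0.0003,0,0,0,1,-0.0003,0,0,0,1,-0.0003,0,0,0,1,-0.0003,0,0,0,1,-0.02,0,0,0,1,-0.05,0,0,0,1,-0.09,0,0,0,1,-0.13,0,0,0,1,-0.17,0,0,0,1,-0.2,0,0,0,1,-0.235,0,0,0,1,-0.235,-0.04,0,0,1,-0.235,-0.08,0,0,1,-0.235,-0.12,0,0,1,-0.235,-0.16,0,0,1,-0.235,-0.19,0,0,1,-0.235,-0.2,0,0])

```text
time: 37.05
tcp_pos: [0.574, -0.169, 0.4485]
eef_rot: [-0.195, 1.563, 0.194]
ft_force: [0.1, -0.6, 0.0]
grip_width: 0.0936
```

Emit:
carry_out(plan=[1,0,-0.03,0,0,1,0,-0.06,0,0,1,0,-0.1,0,0,1,0,-0.13,0,0,1,0,-0.15,0,0,1,0,-0.15,0,0,1,0,-0.15,0,0,1,0,-0.15,0,0])

```text
time: 37.72
tcp_pos: [0.6116, -0.308, 0.449]
eef_rot: [-0.199, 1.562, 0.201]
ft_force: [0.3, 0.3, 0.4]
grip_width: 0.094
```

```bash
python3 -c "
from h import *
for n in('top','scene'): cv2.imwrite(f'pics/{n}11.png',viewer.get_image(n)[:,:,::-1])
ims={n:cv2.imread(f'pics/{n}11.png') for n in('top','scene')}
P=dict(cap=(.4316,-.2072,-1),hex=(.6323,.2328,19.6),col=(.4118,.258,0),foot=(.5243,.0295,14.5))
L=[]
for k,(x,y,a) in P.items():
    f=fit(k,ims,x,y,.046,np.radians(a+np.arange(-15,16,5)) if k!='col' else [0],rng=.006);print(k,{q:np.round(v,4) for q,v in f.items()})
    show('pics/t.png',ims,[(k,x,y,np.radians(a),.046),(k+'S',x,y,np.radians(a),.01)],x,y)
    L.append(cv2.resize(cv2.imread('pics/t.png'),(396*1,198)))
cv2.imwrite('pics/fin.png',np.vstack([np.hstack(L[:2]),np.hstack(L[2:])]))
cv2.imwrite('pics/fin2.png',cv2.resize(np.hstack([ims['top'],ims['scene']]),(800,300)))
print(env.state()['time'],env.state()['ft_force'])
"
```

```text
cap {'top': array([ 0.4307, -0.2054, -1.6236, 67.7338]), 'scene': array([ 0.4519, -0.2002, 17.0211, 53.0669]), 'top+scene': array([ 0.4306, -0.2052, -0.2894, 71.5819])}
hex {'top': array([ 0.6315,  0.2312, 18.6587, 60.2613]), 'scene': array([ 0.6301,  0.2315, 18.8944, 75.0766]), 'top+scene': array([  0.6308,   0.2312,  19.5456, 132.0497])}
col {'top': array([ 0.4116,  0.2583,  3.4542, 50.5505]), 'scene': array([ 0.4093,  0.2579,  2.9335, 84.6873]), 'top+scene': array([  0.4103,   0.2582,   2.6848, 128.0693])}
foot {'top': array([5.21600e-01, 3.14000e-02, 1.45055e+01, 7.46692e+01]), 'scene': array([5.21000e-01, 3.03000e-02, 1.55256e+01, 8.58195e+01]), 'top+scene': array([5.212000e-01, 3.060000e-02, 1.503540e+01, 1.572425e+02])}
37.8167 [-0.52405009  0.43803362 -0.66419026]
```

View pics/fin.png

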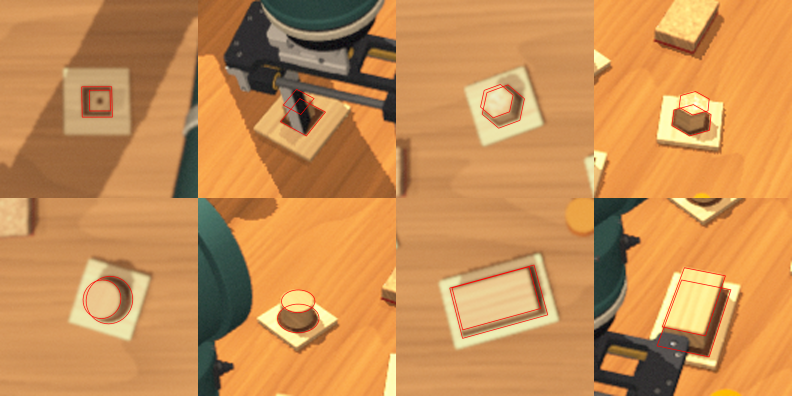

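View pics/fin2.png

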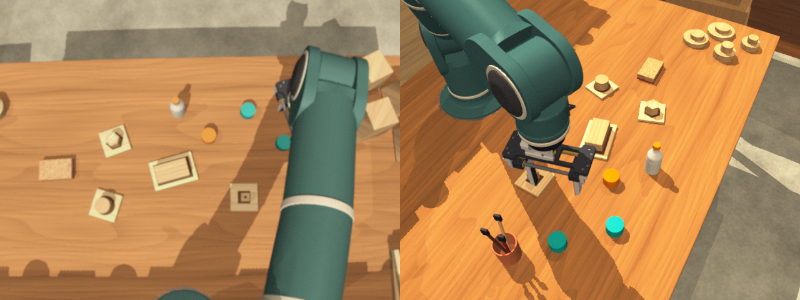

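```bash
python3 -c "
from plant import job
print(job.job_done())"
```

```text
the job is handed in; nothing more can be done
None
```

I took the stack apart from the top down: cap, spacer, collar, then foot. Each part went onto the board with its silhouette and was let go. The job is handed in at about 38 s of the 144 s allowed; no verdict was reported.

**Placement:** The last pictures show all four parts upright, about 1–3.5 mm from their silhouette centres and turned to within about 2°, well inside the limits of 12 mm and 0.25 rad (about 14°). The foot is the furthest off.

**Glue bottle and jar:** Both look undisturbed in the last pictures. I did not measure their positions again.

**Checks that disagreed or failed:**
- The two cameras differ by about 2 mm along x throughout, so I aimed at the average of the two.
- In the last scene picture the gripper hid the cap, so that fit is worthless. The cap's final check rests on the top camera, plus an earlier clear scene view.
- The wrist read 9.6 N when the foot touched its board. That is a firmer touch than I planned, but well under the force limits.

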